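Turn the sticky drink mat over with the label spatula

TASK

The round drink mat on the packing board is lying wrong way up, cork on top, and hangs a little over the board's edge. Pick up the label spatula, put its blade under the overhanging edge and tip the mat right over, so that it lies flat on the board with its cork side down; its face is sticky with label glue, so do not touch it with the fingers. Then lay the spatula flat on the counter, clear of the board, and leave the square drink mat as it is.

Things in the scene. Friction and masses are not known exactly. Their poses are not given: they have to be found in the camera images.
- spatula_grip (a point): Label spatula, 120 g: black flat-sided handle, steel blade. Point: grip centre, near its balance; 22 mm above the counter as it lies. x axis towards the blade tip, z up. Handle 16 mm wide, 28 tall, 85 mm back to 40 mm ahead of the point. Level blade 60 mm wide, 3 thick, 70 to 150 mm ahead; its underside is 22 mm below the point and rests on the counter.
- round_mat_center (a point): Round drink mat, loose, about 45 g: dark wood disc, diameter 96 mm, with a smaller cork disc on one face, 10 mm thick in all. Point: its centre. z axis comes out of the cork face: up at the start. It overhangs the board's -y edge by 22 to 32 mm, 18 mm above the counter. Levered up slowly along an arc it pivots on its far rim without sliding; past upright it falls over.
- square_mat_center (a point): Square drink mat, a bystander, loose: 94 mm square, 10 mm thick, dark wood above cork, lying right way up and overhanging the same edge of the board, about 160 mm to one side of the round one (either side). Point: its centre, half-way up; z up.
- board: Packing board, a fixed plywood slab on the counter, 320 mm (x) by 260 mm (y), 18 mm thick. Origin: centre of its underside, on the counter; z up. The edge that the mats overhang is its -y edge, 130 mm from the origin; the spatula lies on the open counter on that side.
Things that resemble listed ones, but are neither listed nor needed, are in the scene too. Of the things like the part that bears spatula_grip, leave any that is green or red; of the rest the larger one is meant.

How it is judged (in metres and radians):
On the way, in this order (a step that is already met when the one before it is completed fails the run):
1. the round mat is tipped up by the spatula (angle between round_mat_center's own z axis and vertical between 0.3 and 1.6 rad and contact force between spatula and round_mat above 0.02 N), for 0.06 s.
2. the round mat has turned over, cork down (angle between round_mat_center's own z axis and vertical above 2.9 rad), for 0.1 s.
At the end, for the whole second after the job is handed in: The round mat lies at rest flat (within 6 degrees) on the board, cork down, its centre over the board; the spatula lies at rest flat (within 3 degrees) on the counter, not touching the board; the square mat is within 15 mm of where it was, lying flat (angle between round_mat_center's own z axis and vertical above 3.04 rad and z of round_mat_center in the frame of board between 0.018 and 0.028 m and x of round_mat_center in the frame of board between -0.155 and 0.155 m and y of round_mat_center in the frame of board between -0.125 and 0.125 m and linear speed of each of round_mat, spatula below 0.02 m/s and angle between spatula_grip's own z axis and vertical below 0.06 rad and height (world z) of spatula_grip below 0.028 m and contact force between spatula and board below 0.1 N and distance of square_mat_center from where it was at the start of the episode below 0.015 m and angle between square_mat_center's own z axis and vertical below 0.1 rad).
It fails at once if the robot itself touches the round mat (contact force between any of the fingers, the arm and round_mat above 0.3 N).
It fails at once if the square mat is displaced by more than 15 mm (distance of square_mat_center from where it was at the start of the episode above 0.015 m).
It also fails if it takes over 58 s, if anything falls off the work surface, if the arm or the gripper's body presses on something with over 40 N, if the wrist force passes 120 N, or if a joint passes its speed limit or range.

ROBOT

A 6-joint arm with a two-finger parallel gripper is mounted at the origin on the work surface. World frame = base frame: x ahead of the robot, y to its left, z up, the work surface at z = 0. Lengths are in mm, angles in degrees, forces in N, time in s.
With the tool pointing down it reaches from about 350 to 875 mm from the base axis. Payload 4.2 kg.
Tool frame: the origin (TCP) lies on the centre line of the jaws, within the pads' length; the fingertips stand 17 mm ahead of it and the grasp point (between the pads) lies 2 mm behind it; z points along the fingers, y is the line along which they close (so a half turn about z gives the same grasp; the last joint's range is limited). The gripper opens to 87 mm and grips with 3 to 60 N. Pads are 19 mm wide; open, the fingers measure 117 mm over their backs; the gripper's body (75 mm by 190 mm) begins 51 mm behind the grasp point.
Start: joints at [-58.121, 22.042, 0.453, 0, -68.411, -14.817], TCP at [183.402, -597.464, 239.55] pointing down, gripper open.
Joint ranges: [-179.83, 179.83], [-69.29, 118.12], [-61.27, 80.66], [-181.25, 117.63], [-171.15, -9.14], [-177.46, 177.46]. Speed limits (degrees/s): [159.86, 159.86, 180, 180, 180, 180].

INTERFACE

Orientations are given as a 3x3 rotation matrix whose columns are the frame's x, y, z axes.
In Python, from plant import bot gives the robot as it stands. The module is installed in compiled form; this text tells all that it offers.
- The arm moves only by the tool arm_command, never from a script. Its argument "rows" is a list that holds one entry, the list of rows, each a list of 7 numbers: the shift along the world's x, y, z in units of 0.5 m (1.0 is 0.5 m), then the turn, a rotation vector about the world's x, y, z in units of 0.15 rad (1.0 is 0.15 rad), then the gripper command: -1 is fully open, 1 is shut, values between are in proportion. A call has 1 to 10 rows; each row shifts and turns the commanded pose from where the row before left it; what a row does not reach is not made up. A row lasts 1/8 s, in which the tool goes at most 62.5 mm and 10.7 degrees, less where a joint would pass 70% of its speed; a pose out of reach is approached as far as the arm can. A call with a number of a shift or a turn outside -1 to 1 is refused whole. A call with a gripper value outside its range is refused whole. The fingers move at their own pace and stop on an object; "squeeze" is the grip in N (left out, the last holds). Time passes only in rows, so rows that do not move let the fingers close. It gives the time, the measured TCP pose, the force, the opening and the grip force at its end, in the units of the state.
- bot.get_obs(): the state, without advancing time (a new reading comes with each control period).
- bot.capture(name): name is "scene" or "top" or "wrist"; returns a dict with "image" (400x640x3 uint8, blue, green, red), "fx", "fy", "cx", "cy" (pixels), "world_to_cam" (4x4, takes a point from world to camera coordinates); the wrist camera has in their place "tool_from_camera" (4x4, takes a point from camera to tool coordinates, whose origin is the TCP and whose axes are the flange's). Camera axes: x right, y down, z forward; pixel columns grow to the right and rows downward; lengths in mm; the calibration is good to about 2 mm. The wrist camera is an equidistant fisheye: a pixel r from the principal point sees the ray r / f radians off the axis. A picture is of the moment at which its call begins: read the wrist's pose just before it. There is no depth.
- bot.sign_off(): hands the job in; it is judged then, once.
The state is a dict: "time_s": time; "qpos": joint angles; "dq": joint speeds; "joint_efforts": joint torques, N m; "position": TCP position; "eef_rot": TCP orientation; "wrist_force": force on the tool from outside, world axes, zero at the start; "torque": the same for the moment, N m; "opening": finger opening in mm; "grasp_force": force on a finger pad.
Only numpy, scipy, OpenCV 4.12 (cv2) and the standard library are available. Lean on these libraries where they do the work, as an engineer would, in place of code of your own. Each camera call takes 0.05 s, during which the arm holds its last target. There are 200 camera calls.

## Working session

There is one attempt and no reset: what is moved stays moved. The work goes in short steps, Python scripts to look and compute and a tool call to move; the robot and the scene stay as the last step left them, time stands still between calls to the robot, and variables do not carry over. Pictures are saved under pics/ and viewed, at most 10 in all, crops included, and the job is handed in when it is done.

Besides the shell and the picture viewer there is one more tool, called after "Emit:" by a JSON object that holds its "api" and its "payload", one argument or row to a line. arm_command: Moves the arm, as the interface text tells. Shifts and turns lie within -1 to 1; 1 stands for 0.5 m of shift or 0.15 rad of turn. Its arguments: {"type":"object","properties":{"rows":{"type":"array","items":{"type":"array","items":{"type":"array","items":{"type":"number"}}}},"squeeze":{"type":"number"}},"required":["rows"]}

```bash
mkdir -p pics; cat > h.py <<'E'
import numpy as np, cv2
from plant import bot
def snap(cam,name):
    c=bot.capture(cam); cv2.imwrite(f'pics/{name}.png',c['image']); return c
def ray(c,px,z):
    """fixed-camera pixels -> points on plane z"""
    M=np.array(c['world_to_cam']);R,t=M[:3,:3],M[:3,3];o=-R.T@t
    px=np.atleast_2d(px).astype(float)
    d=np.c_[(px[:,0]-c['cx'])/c['fx'],(px[:,1]-c['cy'])/c['fy'],np.ones(len(px))]@R
    return o+d*((z-o[2])/d[:,2])[:,None]
E
python3 - <<'E'
from h import *
import pickle
for n in('top','scene'):
    c=snap(n,n+'0'); pickle.dump(c,open(n+'0.pkl','wb'))
    M=np.array(c['world_to_cam']);print(n,c['fx'],-M[:3,:3].T@M[:3,3],M[2,:3])
o=bot.get_obs();print(o['time_s'],o['position'],o['eef_rot'],o['opening'])
E
```

```text
top 367.91315443914124 [ 397.06221027 -169.90614499  967.90512659] [ 0.10221991 -0.01092334 -0.99470185]
scene 469.56277772688685 [1300.61974011  -32.91957222 1104.49347057] [-0.5873844  -0.10857108 -0.80199245]
0.1 [ 183.22893938 -597.01498273  238.5799525 ] [[-9.56035047e-01 -2.93251665e-01 -6.71288297e-04]
 [-2.93252415e-01  9.56033291e-01  1.83517091e-03]
 [ 1.03607035e-04  1.95134462e-03 -9.99998091e-01]] 86.79547669049845
```

View pics/top0.png

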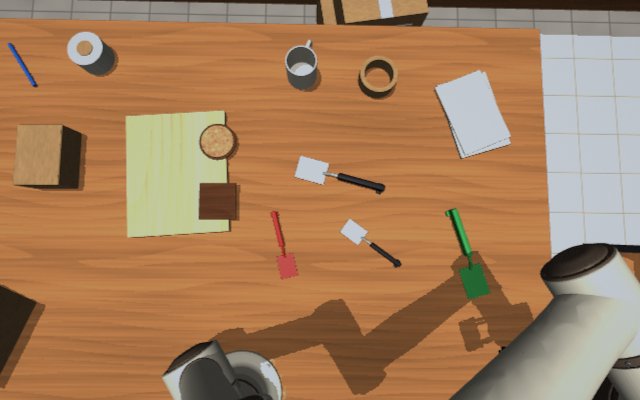

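View pics/scene0.png

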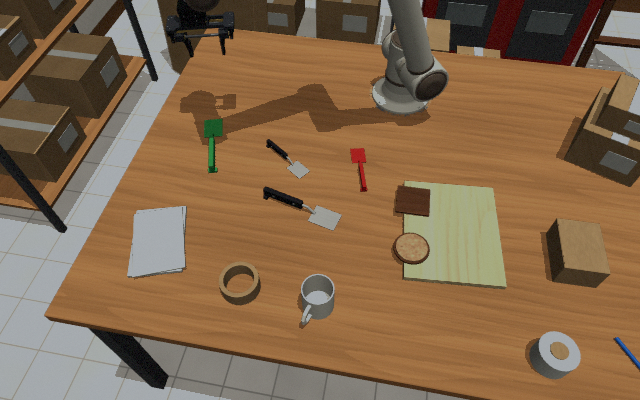

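The top view shows the board at about (178,174), the round cork mat at (217,141), the square mat at (218,201), and the target spatula with its blade at (312,170) and handle end at (383,187). The smaller spatula is at (370,243); the red and green ones are decoys. In the scene view the target spatula's blade is at (324,217).

```bash
python3 - <<'E'
from h import *
import pickle
c=pickle.load(open('top0.pkl','rb'));im=c['image'].copy();hsv=cv2.cvtColor(im,cv2.COLOR_BGR2HSV);H,S,V=cv2.split(hsv)
def big(m,x0,y0,x1,y1):
    k=np.zeros_like(m,np.uint8);k[y0:y1,x0:x1]=m[y0:y1,x0:x1]*255
    cs=max(cv2.findContours(k,cv2.RETR_EXTERNAL,cv2.CHAIN_APPROX_NONE)[0],key=cv2.contourArea)
    return cs[:,0,:]
def rep(n,ct,z):
    w=ray(c,ct,z)[:,:2].astype(np.float32);r=cv2.minAreaRect(w);print(n,'px',ct.min(0),ct.max(0),np.round(r[0],1),np.round(r[1],1),round(r[2],1),'n',len(ct));return w,r
for p in [(312,170),(360,182),(217,141),(210,205),(160,180),(270,120),(229,128),(201,141)]: print(p,hsv[p[1],p[0]])
bl=big((S<70)&(V>120),285,145,335,195);wb,rb=rep('blade',bl,3)
hd=big((V<60),330,165,395,200);wh,rh=rep('handle',hd,28)
bo=big((H>22)&(H<40)&(S<160)&(V>120),110,95,240,245);w,r=rep('board',bo,18)
print(np.round(cv2.boxPoints(cv2.minAreaRect(w)),0))
print('board corners', np.round(cv2.approxPolyDP(w[:,None],12,True)[:,0],0))
sq=big((V<110)&(H<20),190,175,245,225);rep('square',sq,28)
co=big((H<22)&(V>150)&(S>60),195,118,240,165);w,r=rep('cork',co,28);print(cv2.minEnclosingCircle(w))
E
python3 - <<'E'
import cv2
a=cv2.imread('pics/top0.png')[100:260,110:400];cv2.imwrite('pics/crop.png',cv2.resize(a,None,fx=2.7,fy=2.7,interpolation=cv2.INTER_CUBIC))
E
```

```text
(312, 170) [106  18 211]
(360, 182) [140  13  58]
(217, 141) [ 14 125 189]
(210, 205) [ 11 157  96]
(160, 180) [ 34  70 201]
(270, 120) [ 13 155 174]
(229, 128) [ 12 155 110]
(201, 141) [ 19 112 168]
blade px [294 156] [334 184] [ 559.1 -177.8] [102.9  60.2] 75.2 n 114
handle px [337 173] [384 193] [ 528.2 -294.4] [122.2  24.8] 71.9 n 99
board px [126 111] [228 236] [546.3 183.3] [318.  258.7] 4.5 n 522
[[378. 300.]
 [398.  42.]
 [715.  67.]
 [695. 325.]]
board corners [[713.  67.]
 [694. 324.]
 [380. 298.]
 [399.  44.]
 [427.  48.]
 [426. 122.]
 [519. 124.]
 [523.  54.]
 [576.  56.]
 [588. 106.]
 [633. 131.]
 [674. 107.]
 [680.  65.]]
square px [199 175] [238 224] [476.1  68.9] [126.   99.3] 2.7 n 167
cork px [201 126] [232 156] [629.   80.3] [79.5 80.7] 1.0 n 88
((629.56689453125, 79.8668212890625), 42.03594970703125)
```

View pics/crop.png

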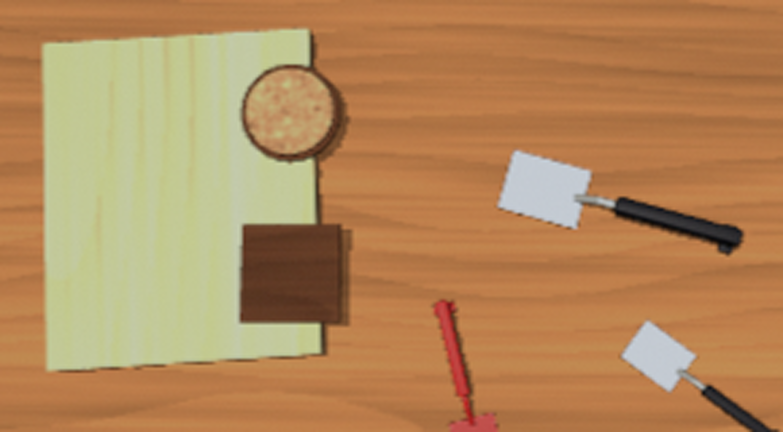

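The crop gives the blade corners at about (516,150), (592,171), (578,229) and (498,208). The mat overhangs by about 29 mm, which fits the stated range. Next I work out the spatula pose from the blade and handle.

```bash
python3 - <<'E'
from h import *
import pickle
c=pickle.load(open('top0.pkl','rb'));hsv=cv2.cvtColor(c['image'],cv2.COLOR_BGR2HSV)
k=np.zeros((400,640),np.uint8);m=(hsv[...,1]<70)&(hsv[...,2]>120);k[145:195,285:335]=m[145:195,285:335]*255
k=cv2.morphologyEx(k,cv2.MORPH_OPEN,np.ones((9,9)))
ct=max(cv2.findContours(k,0,1)[0],key=cv2.contourArea)[:,0]
r=cv2.minAreaRect(ray(c,ct,3)[:,:2].astype(np.float32));print('blade',r)
b=np.array(r[0])
# grip guess: handle-top midline
hsvv=hsv[...,2]<75;k[:]=0;k[165:195,335:392]=hsvv[165:195,335:392]*255
ys,xs=np.nonzero(k);P=ray(c,np.c_[xs,ys],32)[:,:2];h=P.mean(0)
u=b-h;print('handle',h,'dist(132.5)',np.hypot(*u));u/=np.hypot(*u)
print('heading',np.degrees(np.arctan2(u[1],u[0])),'grip',b-110*u)
E
```

```text
blade ((561.9142456054688, -167.22860717773438), (81.01565551757812, 60.22091293334961), 75.24504852294922)
handle [ 525.90050143 -296.20700508] dist(132.5) 133.91197442610303
heading 74.39904045616069 grip [ 532.33129101 -273.17599411]
```

Emit:
{"api": "arm_command", "payload": {
  "rows": [
    [[0.0698,0.0648,-0.0236,0,0,0.675,-1],[0.0698,0.0648,-0.0236,0,0,0.675,-1],[0.0698,0.0648,-0.0236,0,0,0.675,-1],[0.0698,0.0648,-0.0236,0,0,0.675,-1],[0.0698,0.0648,-0.0236,0,0,0.675,-1],[0.0698,0.0648,-0.0236,0,0,0.675,-1],[0.0698,0.0648,-0.0236,0,0,0.675,-1],[0.0698,0.0648,-0.0236,0,0,0.675,-1],[0.0698,0.0648,-0.0236,0,0,0.675,-1],[0.0698,0.0648,-0.0236,0,0,0.675,-1]]
  ]
}}

```text
time_s: 1.35
position: [533.2, -272.2, 120.8]
eef_rot: [[-0.254, -0.967, -0.001], [-0.967, 0.254, 0.0], [-0.0, 0.001, -1.0]]
wrist_force: [0.2, -0.6, -0.3]
opening: 86.9
grasp_force: 0.0
```

Emit:
{"api": "arm_command", "payload": {
  "rows": [
    [[0,0,0,0,0,0,-1],[0,0,0,0,0,0,-1]]
  ]
}}

```text
time_s: 1.6
position: [532.0, -273.4, 121.1]
eef_rot: [[-0.258, -0.966, -0.001], [-0.966, 0.258, 0.0], [0.0, 0.001, -1.0]]
wrist_force: [0.0, 0.2, -0.5]
opening: 87.0
grasp_force: 0.0
```

```bash
python3 - <<'E'
from h import *
o=bot.get_obs();R=np.array(o['eef_rot']);print(o['time_s'],o['position'],R.round(3),np.degrees(np.arctan2(R[1,1],R[0,1])),np.round(o['qpos'],1))
snap('wrist','w1')
E
```

```text
1.6 [ 531.96914091 -273.36167969  121.11855983] [[-0.258 -0.966 -0.001]
 [-0.966  0.258  0.   ]
 [ 0.     0.001 -1.   ]] 165.06111944882835 [-11.7  25.6 -12.3  -0.  -52.1  -3.2]
```

View pics/w1.png

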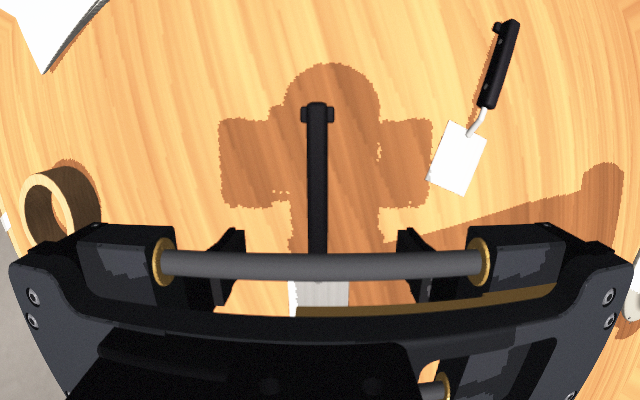

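The wrist view shows the handle running straight between the open fingers, with its end at (317,110) and the blade at (320,295), so it is centred and aligned. I'm descending to TCP z = 24 and closing.

Emit:
{"api": "arm_command", "payload": {
  "rows": [
    [[0,0,-0.04,0,0,0,-1],[0,0,-0.04,0,0,0,-1],[0,0,-0.04,0,0,0,-1],[0,0,-0.03,0,0,0,-1],[0,0,-0.024,0,0,0,-1],[0,0,-0.02,0,0,0,-1],[0,0,0,0,0,0,-1],[0,0,0,0,0,0,-0.3],[0,0,0,0,0,0,0.3],[0,0,0,0,0,0,1]]
  ],
  "squeeze": 50
}}

```text
time_s: 2.9
position: [532.7, -273.5, 25.0]
eef_rot: [[-0.257, -0.966, 0.001], [-0.966, 0.257, -0.0], [-0.0, -0.001, -1.0]]
wrist_force: [-0.1, 0.2, -0.8]
opening: 64.6
grasp_force: 0.0
```

Emit:
{"api": "arm_command", "payload": {
  "rows": [
    [[0,0,0,0,0,0,1],[0,0,0,0,0,0,1],[0,0,0,0,0,0,1],[0,0,0,0,0,0,1]]
  ]
}}

```text
time_s: 3.4
position: [532.4, -273.5, 24.5]
eef_rot: [[-0.258, -0.966, -0.0], [-0.966, 0.258, -0.0], [0.0, 0.0, -1.0]]
wrist_force: [-0.2, -0.0, -0.0]
opening: 25.2
grasp_force: 0.0
```

Emit:
{"api": "arm_command", "payload": {
  "rows": [
    [[0,0,0,0,0,0,1],[0,0,0,0,0,0,1],[0,0,0,0,0,0,1],[0,0,0.01,0,0,0,1],[0,0,0.015,0,0,0,1],[0,0,0.015,0,0,0,1],[0,0,0,0,0,0,1]]
  ]
}}

```text
time_s: 4.28
position: [533.0, -273.6, 45.6]
eef_rot: [[-0.257, -0.966, 0.002], [-0.966, 0.257, -0.0], [-0.0, -0.002, -1.0]]
wrist_force: [0.2, -0.2, -1.8]
opening: 15.8
grasp_force: 50.0
```

Emit:
{"api": "arm_command", "payload": {
  "rows": [
    [[0.0288,0.0315,0,0,0,0.28,1],[0.0288,0.0315,0,0,0,0.28,1],[0.0288,0.0315,0,0,0,0.28,1],[0.0288,0.0315,0,0,0,0.28,1],[0.0288,0.0315,0,0,0,0.28,1],[0.0288,0.0315,0,0,0,0.28,1],[0.0288,0.0315,0,0,0,0.29,1],[0.0288,0.0315,0,0,0,0.29,1],[0,0,0,0,0,0,1],[0,0,0,0,0,0,1]]
  ]
}}

```text
time_s: 5.52
position: [647.3, -147.4, 44.3]
eef_rot: [[0.078, -0.997, -0.001], [-0.997, -0.078, 0.0], [-0.0, 0.001, -1.0]]
wrist_force: [0.6, 0.1, -0.5]
opening: 15.2
grasp_force: 50.0
```

```bash
python3 - <<'E'
from h import *
import pickle
o=bot.get_obs();R=np.array(o['eef_rot']);print(o['time_s'],o['position'],np.degrees(np.arctan2(R[1,1],R[0,1])),o['opening'],o['grasp_force'],np.round(o['qpos'],1))
c=snap('top','top1');s=snap('scene','scene1')
pickle.dump((c,s),open('1.pkl','wb'))
a=cv2.resize(c['image'][90:250,110:400],None,fx=2,fy=2);b=cv2.resize(s['image'][150:310,260:540],(580,331));cv2.imwrite('pics/both1.png',np.vstack([a,b[:280]]))
E
```

```text
5.525 [ 647.29643898 -147.39804379   44.30846462] -175.499850325782 15.197357389072263 49.97165797278285 [  1.1  36.   -6.2  -0.  -47.8   3.4]
```

View pics/both1.png

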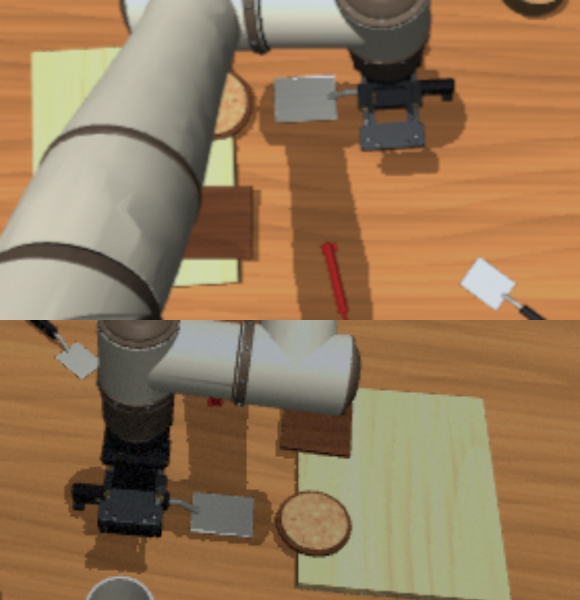

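The top crop shows the blade's tip edge at about (247,140) in full-frame pixels, facing the mat. The scene crop shows the blade in line with the round mat, with a gap between them. I'll measure the tip and check the mat position in the scene view.

```bash
python3 - <<'E'
from h import *
import pickle
c,s=pickle.load(open('1.pkl','rb'))
n=np.array([-.077,.997]);e=np.array([.997,.077]);C=np.array([629.6,80])
def big(c,f,x0,y0,x1,y1):
    h=cv2.cvtColor(c['image'],cv2.COLOR_BGR2HSV).astype(int);k=np.zeros((400,640),np.uint8);k[y0:y1,x0:x1]=f(h[y0:y1,x0:x1])*255
    k=cv2.morphologyEx(k,cv2.MORPH_OPEN,np.ones((7,7)));return max(cv2.findContours(k,0,1)[0],key=cv2.contourArea)[:,0]
def loc(w): w=w[:,:2]-C; return np.c_[w@e,w@n]
bl=lambda h:(h[...,1]<75)&(h[...,2]>90)
for nm,cam,b in(('top',c,(238,118,282,160)),('scene',s,(345,225,390,270))):
    w=ray(cam,big(cam,bl,*b),22.5);L=loc(w);r=cv2.minAreaRect(w[:,:2].astype(np.float32));print(nm,'blade',r,'lat',L[:,0].min(),L[:,0].max(),'along',L[:,1].min(),L[:,1].max())
ck=lambda h:(h[...,0]<22)&(h[...,2]>150)&(h[...,1]>60)&(h[...,1]<150)
w=ray(s,big(s,ck,390,225,435,275),28);print('cork scene',cv2.minEnclosingCircle(w[:,:2].astype(np.float32)))
E
```

```text
top blade ((637.6714477539062, -36.65166091918945), (58.929603576660156, 78.62510681152344), 1.4247843027114868) lat -30.77726599504165 28.764699946627623 along -157.42096073245713 -76.9398647371581
scene blade ((638.3344116210938, -38.16624450683594), (60.184486389160156, 77.94511413574219), 4.923590660095215) lat -30.477999549244498 29.773943542119472 along -157.40718223426217 -79.26141558878304
cork scene ((629.2750244140625, 78.86862182617188), 40.04230499267578)
```

The tip is 78 mm before the mat centre and laterally centred, so the two cameras agree. I'm lowering the blade and sliding it under.

Emit:
{"api": "arm_command", "payload": {
  "rows": [
    [[0,0,-0.007,0,0,0,1],[0,0,-0.007,0,0,0,1],[0,0,-0.007,0,0,0,1],[0,0,-0.007,0,0,0,1],[-0.0013,0.0166,0,0,0,0,1],[-0.0013,0.0166,0,0,0,0,1],[-0.0013,0.0166,0,0,0,0,1],[-0.0013,0.0166,0,0,0,0,1],[-0.0013,0.0166,0,0,0,0,1],[-0.0013,0.0166,0,0,0,0,1]]
  ]
}}

```text
time_s: 6.88
position: [643.7, -97.0, 30.6]
eef_rot: [[0.079, -0.997, 0.0], [-0.997, -0.079, 0.0], [-0.0, -0.0, -1.0]]
wrist_force: [0.0, -0.3, -0.4]
opening: 15.3
grasp_force: 50.0
```

Emit:
{"api": "arm_command", "payload": {
  "rows": [
    [[0,0,0,0,0,0,1],[0,0,0,0,0,0,1]]
  ]
}}

```text
time_s: 7.12
position: [643.7, -97.7, 30.6]
eef_rot: [[0.078, -0.997, 0.0], [-0.997, -0.078, -0.0], [0.0, -0.0, -1.0]]
wrist_force: [0.2, 0.5, -1.0]
opening: 15.6
grasp_force: 50.0
```

```bash
python3 - <<'E'
from h import *
import pickle
o=bot.get_obs();p=np.array(o['position']);print(p,o['wrist_force'],np.array(o['eef_rot']).round(3))
n=np.array([-.077,.997]);e=np.array([.997,.077]);C=np.array([629.4,79.4])
print('lat,along',(p[:2]-C)@e,(p[:2]-C)@n)
def T(th,ph,r=76):
    th,ph=np.radians([th,ph]);t=np.array([np.cos(ph),-np.sin(ph)]);m=np.array([np.sin(ph),np.cos(ph)])
    u=np.array([48,18])+r*np.array([-np.cos(th),np.sin(th)])-150*t+21.5*m
    return u
th=np.arange(0,103,3);ph=np.minimum(th,55)
u=np.array([T(a,b) for a,b in zip(th,ph)]);print(u[0],u[-1])
w=np.round(np.c_[u[:,:1]*n,u[:,1:]]/500,4)
for i in range(1,len(th)):
    d=np.radians(ph[i]-ph[i-1])/.15
    print(th[i],[*np.round(w[i]-w[i-1],4).tolist(),round(-.997*d,3),round(-.077*d,3),0,1])
s=snap('scene','scene2');cv2.imwrite('pics/c2.png',cv2.resize(s['image'][200:300,330:470],None,fx=3,fy=3))
E
```

```text
[643.73893249 -97.72528496  30.56401161] [ 0.21806369  0.54196557 -1.00988722] [[ 0.078 -0.997  0.   ]
 [-0.997 -0.078 -0.   ]
 [ 0.    -0.    -1.   ]]
lat,along 0.6572687525699067 -177.6980069070014
[-178.    39.5] [ -4.623408   227.54391768]
3 [-0.0002, 0.0028, 0.0236, np.float64(-0.348), np.float64(-0.027), 0, 1]
6 [-0.0003, 0.0041, 0.0234, np.float64(-0.348), np.float64(-0.027), 0, 1]
9 [-0.0004, 0.0053, 0.0232, np.float64(-0.348), np.float64(-0.027), 0, 1]
12 [-0.0005, 0.0065, 0.0228, np.float64(-0.348), np.float64(-0.027), 0, 1]
15 [-0.0006, 0.0077, 0.0225, np.float64(-0.348), np.float64(-0.027), 0, 1]
18 [-0.0007, 0.0089, 0.0221, np.float64(-0.348), np.float64(-0.027), 0, 1]
21 [-0.0008, 0.01, 0.0215, np.float64(-0.348), np.float64(-0.027), 0, 1]
24 [-0.0008, 0.0111, 0.021, np.float64(-0.348), np.float64(-0.027), 0, 1]
27 [-0.001, 0.0121, 0.0204, np.float64(-0.348), np.float64(-0.027), 0, 1]
30 [-0.001, 0.0133, 0.0197, np.float64(-0.348), np.float64(-0.027), 0, 1]
33 [-0.0011, 0.0142, 0.019, np.float64(-0.348), np.float64(-0.027), 0, 1]
36 [-0.0012, 0.0152, 0.0183, np.float64(
[... 925 characters left out ...]
0.0077, 0.0022, np.float64(-0.0), np.float64(-0.0), 0, 1]
78 [-0.0006, 0.0077, 0.0019, np.float64(-0.0), np.float64(-0.0), 0, 1]
81 [-0.0006, 0.0078, 0.0014, np.float64(-0.0), np.float64(-0.0), 0, 1]
84 [-0.0006, 0.0078, 0.0011, np.float64(-0.0), np.float64(-0.0), 0, 1]
87 [-0.0006, 0.0079, 0.0006, np.float64(-0.0), np.float64(-0.0), 0, 1]
90 [-0.0007, 0.008, 0.0002, np.float64(-0.0), np.float64(-0.0), 0, 1]
93 [-0.0006, 0.0079, -0.0002, np.float64(-0.0), np.float64(-0.0), 0, 1]
96 [-0.0006, 0.0079, -0.0006, np.float64(-0.0), np.float64(-0.0), 0, 1]
99 [-0.0006, 0.0079, -0.0011, np.float64(-0.0), np.float64(-0.0), 0, 1]
102 [-0.0006, 0.0078, -0.0014, np.float64(-0.0), np.float64(-0.0), 0, 1]
```

View pics/c2.png

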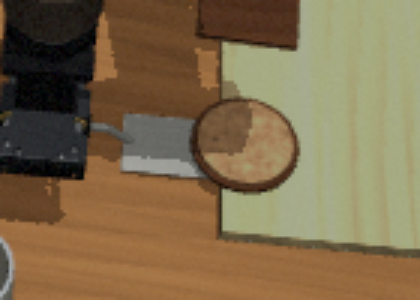

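The crop shows the blade at (165,145) passing under the near rim of the mat at (195,145), with the mat undisturbed. Now I start the arc.

Emit:
{"api": "arm_command", "payload": {
  "rows": [
    [[0,0,0.0045,0,0,0,1],[0,0,0.0045,0,0,0,1],[0,0,0.0045,0,0,0,1],[0,0,0.0045,0,0,0,1],[-0.0002,0.0028,0.0236,-0.348,-0.027,0,1],[-0.0003,0.0041,0.0234,-0.348,-0.027,0,1],[-0.0004,0.0053,0.0232,-0.348,-0.027,0,1],[-0.0005,0.0065,0.0228,-0.348,-0.027,0,1],[-0.0006,0.0077,0.0225,-0.348,-0.027,0,1],[-0.0007,0.0089,0.0221,-0.348,-0.027,0,1]]
  ]
}}

```text
time_s: 8.43
position: [642.3, -79.9, 108.9]
eef_rot: [[0.074, -0.997, 0.024], [-0.948, -0.078, -0.31], [0.311, -0.0, -0.951]]
wrist_force: [-0.1, -0.5, -0.9]
opening: 16.1
grasp_force: 50.0
```

```bash
python3 - <<'E'
from h import *
s=snap('scene','scene3');o=bot.get_obs();print(np.round(o['qpos'],1),o['position'])
cv2.imwrite('pics/c3.png',cv2.resize(s['image'][150:300,300:510],None,fx=2.5,fy=2.5))
E
```

```text
[ 14.3  30.1 -17.   24.3 -48.6 -26.7] [642.95543443 -78.74471937 110.01274358]
```

View pics/c3.png

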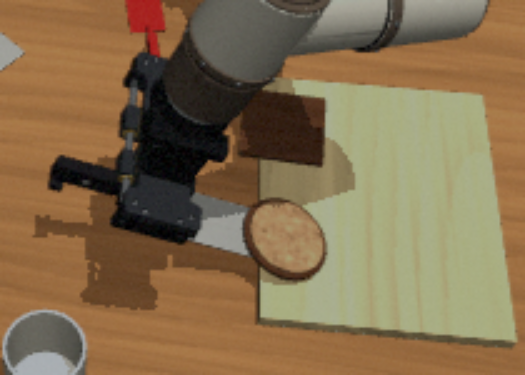

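The mat at (285,238) in the crop is tilting up on the blade, with its far rim at about (322,255) still on the board. I'm continuing.

Emit:
{"api": "arm_command", "payload": {
  "rows": [
    [[-0.0008,0.01,0.0215,-0.348,-0.027,0,1],[-0.0008,0.0111,0.021,-0.348,-0.027,0,1],[-0.001,0.0121,0.0204,-0.348,-0.027,0,1],[-0.001,0.0133,0.0197,-0.348,-0.027,0,1],[-0.0011,0.0142,0.019,-0.348,-0.027,0,1],[-0.0012,0.0152,0.0183,-0.348,-0.027,0,1],[-0.0012,0.0162,0.0174,-0.348,-0.027,0,1],[-0.0013,0.017,0.0165,-0.348,-0.027,0,1],[-0.0014,0.0179,0.0156,-0.348,-0.027,0,1],[-0.0015,0.0186,0.0147,-0.348,-0.027,0,1]]
  ]
}}

```text
time_s: 9.72
position: [636.7, -7.1, 200.4]
eef_rot: [[0.053, -0.997, 0.057], [-0.667, -0.078, -0.741], [0.743, 0.001, -0.669]]
wrist_force: [0.4, -0.5, -2.0]
opening: 15.6
grasp_force: 50.0
```

Emit:
{"api": "arm_command", "payload": {
  "rows": [
    [[-0.0015,0.0194,0.0136,-0.348,-0.027,0,1],[-0.0015,0.0201,0.0127,-0.348,-0.027,0,1],[-0.0009,0.0112,0.0069,-0.116,-0.009,0,1],[-0.0005,0.0068,0.0041,0,0,0,1],[-0.0005,0.007,0.0038,0,0,0,1],[0,0,0,0,0,0,1]]
  ]
}}

```text
time_s: 10.48
position: [634.4, 25.0, 221.3]
eef_rot: [[0.045, -0.997, 0.064], [-0.573, -0.078, -0.816], [0.819, 0.0, -0.574]]
wrist_force: [0.1, -0.1, -2.0]
opening: 15.5
grasp_force: 50.0
```

```bash
python3 - <<'E'
from h import *
s=snap('scene','scene4');o=bot.get_obs();print(np.round(o['qpos'],1),o['position'])
cv2.imwrite('pics/c4.png',cv2.resize(s['image'][130:300,300:510],None,fx=2.5,fy=2.5))
E
```

```text
[ 32.2  32.2 -18.4  47.7 -78.4 -55. ] [634.22660463  24.84682649 221.17779596]
```

View pics/c4.png

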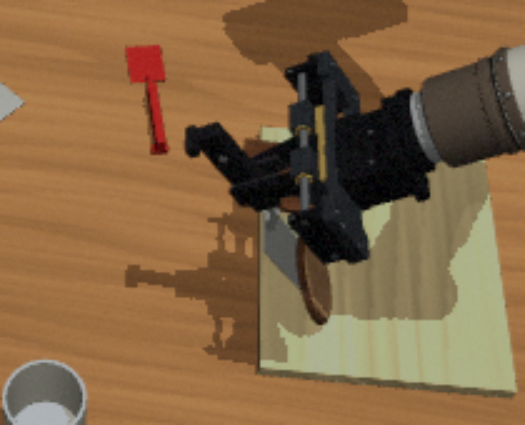

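The mat at (315,280) in the crop stands steeply on its far rim with the blade behind it. I'm pushing on past upright.

Emit:
{"api": "arm_command", "payload": {
  "rows": [
    [[-0.0006,0.0071,0.0035,0,0,0,1],[-0.0006,0.0074,0.003,0,0,0,1],[-0.0005,0.0074,0.0027,0,0,0,1],[-0.0006,0.0077,0.0022,0,0,0,1],[-0.0006,0.0077,0.0019,0,0,0,1],[-0.0006,0.0078,0.0014,0,0,0,1],[-0.0006,0.0078,0.0011,0,0,0,1],[-0.0006,0.0079,0.0006,0,0,0,1],[-0.0007,0.008,0.0002,0,0,0,1]]
  ]
}}

```text
time_s: 11.65
position: [631.5, 59.7, 229.2]
eef_rot: [[0.045, -0.997, 0.063], [-0.572, -0.078, -0.817], [0.819, 0.001, -0.574]]
wrist_force: [-0.4, -0.4, -1.5]
opening: 15.9
grasp_force: 50.0
```

Emit:
{"api": "arm_command", "payload": {
  "rows": [
    [[-0.0006,0.0079,-0.0002,0,0,0,1],[-0.0006,0.0079,-0.0006,0,0,0,1],[0,0,0,0,0,0,1],[0,0,0,0,0,0,1],[0,0,0,0,0,0,1],[0,0,0,0,0,0,1]]
  ]
}}

```text
time_s: 12.4
position: [630.9, 67.2, 228.9]
eef_rot: [[0.045, -0.997, 0.063], [-0.572, -0.078, -0.817], [0.819, 0.001, -0.574]]
wrist_force: [0.3, 1.2, -2.1]
opening: 15.5
grasp_force: 50.0
```

```bash
python3 - <<'E'
from h import *
s=snap('scene','scene5');c=snap('top','top5');o=bot.get_obs();print(np.round(o['qpos'],1),o['position'])
a=cv2.resize(s['image'][130:300,300:510],None,fx=1.8,fy=1.8);b=cv2.resize(c['image'][90:260,110:320],None,fx=1.8,fy=1.8)
cv2.imwrite('pics/c5.png',np.hstack([a,b]))
E
```

```text
[ 35.9  33.1 -15.   44.9 -81.9 -54.8] [630.93346795  67.2125799  228.875743  ]
```

View pics/c5.png

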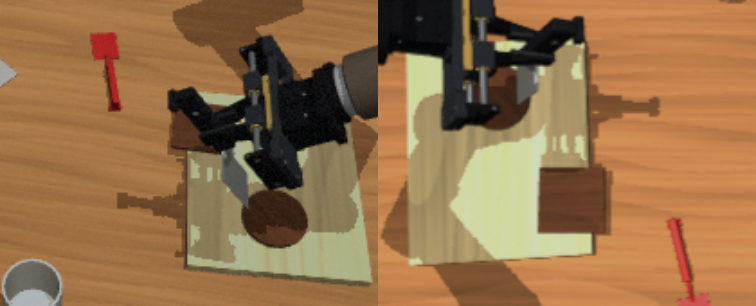

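The mat now lies flat on the board, dark face up, at (275,218) in the left crop, and the square mat hasn't moved. I'm backing the spatula off and levelling it.

Emit:
{"api": "arm_command", "payload": {
  "rows": [
    [[0.003,-0.04,0.02,0,0,0,1],[0.007,-0.09,0,0,0,0,1],[0.007,-0.09,0,0,0,0,1],[0.007,-0.09,0,0,0,0,1],[0.007,-0.09,0,0,0,0,1],[0.004,-0.05,-0.02,0,0,0,1],[0,0,0,0,0,0,1]]
  ]
}}

```text
time_s: 13.38
position: [646.9, -160.8, 228.7]
eef_rot: [[0.044, -0.997, 0.059], [-0.572, -0.074, -0.817], [0.819, 0.002, -0.573]]
wrist_force: [0.0, 0.1, -0.7]
opening: 15.5
grasp_force: 50.0
```

Emit:
{"api": "arm_command", "payload": {
  "rows": [
    [[0,0,-0.02,0.638,0.0495,0,1],[0,0,-0.02,0.638,0.0495,0,1],[0,0,-0.02,0.638,0.0495,0,1],[0,0,-0.03,0.638,0.0495,0,1],[0,0,-0.03,0.638,0.0495,0,1],[0,0,-0.03,0.638,0.0495,0,1],[0,0,-0.03,0.638,0.0495,0,1],[0,0,-0.03,0.638,0.0495,0,1],[0,0,-0.03,0.638,0.0495,0,1],[0,0,-0.03,0.638,0.0495,0,1]]
  ]
}}

```text
time_s: 14.62
position: [648.8, -156.7, 94.4]
eef_rot: [[0.081, -0.997, 0.0], [-0.997, -0.081, 0.003], [-0.003, -0.001, -1.0]]
wrist_force: [0.1, 0.1, -0.1]
opening: 15.6
grasp_force: 50.0
```

Emit:
{"api": "arm_command", "payload": {
  "rows": [
    [[0,0,-0.03,0,0,0,1],[0,0,-0.02,0,0,0,1],[0,0,0,0,0,0,1],[0,0,0,0,0,0,1]]
  ]
}}

```text
time_s: 15.12
position: [648.6, -157.0, 69.2]
eef_rot: [[0.08, -0.997, 0.0], [-0.997, -0.08, -0.001], [0.001, -0.0, -1.0]]
wrist_force: [0.7, 1.1, -0.8]
opening: 15.8
grasp_force: 50.0
```

Emit:
{"api": "arm_command", "payload": {
  "rows": [
    [[0,0,-0.03,0,0,0,1],[0,0,-0.03,0,0,0,1],[0,0,-0.015,0,0,0,1],[0,0,-0.008,0,0,0,1],[0,0,-0.004,0,0,0,1],[0,0,-0.002,0,0,0,1],[0,0,0,0,0,0,1],[0,0,0,0,0,0,1]]
  ]
}}

```text
time_s: 16.12
position: [648.7, -157.7, 24.7]
eef_rot: [[0.078, -0.997, 0.001], [-0.997, -0.078, -0.0], [0.0, -0.001, -1.0]]
wrist_force: [0.7, 0.5, -1.2]
opening: 15.4
grasp_force: 50.0
```

Emit:
{"api": "arm_command", "payload": {
  "rows": [
    [[0,0,0,0,0,0,0.5],[0,0,0,0,0,0,0.2],[0,0,0,0,0,0,-0.3],[0,0,0,0,0,0,-1],[0,0,0,0,0,0,-1],[0,0,0,0,0,0,-1],[0,0,0,0,0,0,-1],[0,0,0,0,0,0,-1]]
  ]
}}

```text
time_s: 17.12
position: [648.4, -157.7, 24.3]
eef_rot: [[0.078, -0.997, -0.0], [-0.997, -0.078, -0.0], [0.0, 0.0, -1.0]]
wrist_force: [-1.2, -0.2, -0.4]
opening: 82.6
grasp_force: 0.0
```

Emit:
{"api": "arm_command", "payload": {
  "rows": [
    [[0,0,0.03,0,0,0,-1],[0,0,0.05,0,0,0,-1],[0,0,0.06,0,0,0,-1],[0,0,0.08,0,0,0,-1],[0,-0.08,0.08,0,0,0,-1],[0,-0.08,0.05,0,0,0,-1],[0,-0.08,0,0,0,0,-1],[0,-0.08,0,0,0,0,-1],[0,0,0,0,0,0,-1]]
  ]
}}

```text
time_s: 18.25
position: [647.8, -320.5, 200.1]
eef_rot: [[0.075, -0.997, 0.001], [-0.997, -0.075, -0.001], [0.001, -0.001, -1.0]]
wrist_force: [-0.5, 0.3, -0.3]
opening: 87.4
grasp_force: 0.0
```

```bash
python3 - <<'E'
from h import *
s=snap('scene','scene6');c=snap('top','top6');o=bot.get_obs();print(o['time_s'],o['position'],o['opening'])
a=cv2.resize(s['image'][130:300,260:510],None,fx=1.55,fy=1.55);b=cv2.resize(c['image'][90:260,110:360],None,fx=1.55,fy=1.55)
cv2.imwrite('pics/c6.png',np.hstack([a,b]))
E
```

```text
18.35 [ 648.23402867 -317.86323962  199.97116926] 86.57102520067383
```

View pics/c6.png

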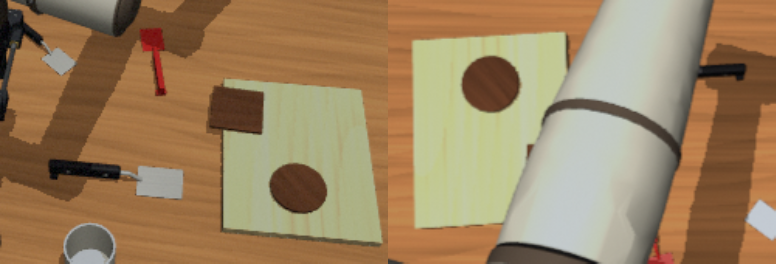

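The mat lies flat and wood side up at (298,188) in the left crop. The spatula lies flat on the counter at (115,172), clear of the board, and the square mat at (236,110) is undisturbed. I'm handing in.

```bash
python3 -c "
from plant import bot
print(bot.sign_off())"
```

```text
the job is handed in; nothing more can be done
None
```

The round mat now lies flat on the board, cork side down. The spatula is flat on the counter, clear of the board, and the square mat shows no movement in the pictures. I handed the job in at about 18 s; no verdict came back.

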